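# Fit a splined coupling to a gear unit's output stub

## Task

The eight-sided steel coupling is lying on its side. Tip it up so that it stands on the bench on its open, splined end and let go of it there; then take it again from above, set it gently over the splined stub of the gear unit, turn it until the teeth mesh, and slide it all the way down until it sits on the flange. Let go of it there; do not drop it or slam it down onto the stub, and leave the other things on the bench where they are.

Things in the scene. Friction and masses are not known exactly. Their poses are not given: they have to be found in the camera images.
- coupling: steel sleeve, 0.3-0.5 kg, 90 mm long: eight-sided body 70 mm long, 56 mm across flats (flats 23 mm wide), then a closed round neck 20 mm long, 36 mm thick. Origin: centre of the open end, on the long axis. x: from open end to neck; y and z: square to a pair of flats (a flat every 45 deg about x). Starts lying on a flat, origin 28 mm up; standing on its open end: x up, origin at bench height
- bore (a point): point on the coupling's axis at the bottom of its bore, 64 mm inside the open end; axes as the coupling's. Six straight inner teeth, one every 60 deg about x (one towards -z), begin 2 mm inside the open end; 5.6 mm wide, they reach in to 14 mm from the axis; grooves go out to 22 mm
- hold (a point): point on the coupling's axis 40 mm from the open end, inside the eight-sided body, where it can be held across two flats; axes as the coupling's. If it lies and the fingers slant 45 deg down towards the open end, a half turn about the fingers' own direction stands it up, neck on top
- gear_unit: fixed grey gear unit, housing 110x110 mm, 40 mm tall, with feet 130 mm long at its sides and a 36 mm thick round boss sticking out 18 mm at its back (its +x). Origin on the bench under the middle of the housing and the stub; z up. A 72 mm round steel flange lies on top, its face 46 mm above the bench
- flange (a point): centre of the flange face, 46 mm above the bench, on the axis of the upright stub; z up. The coupling is home when its open end rests here. If the teeth do not mesh it stops on the spline ends, open end about 38 mm above the flange; they mesh within about 4 deg of the right angle, which comes every 60 deg, and it then slides down freely
- nose (a point): tip of the steel stub, 60 mm above the flange. The stub is fixed and does not turn. Six straight splines, every 60 deg, 7 mm wide, out to 19 mm from the axis, from the flange up to 40 mm; then a round core 25 mm thick to 48 mm and a nose tapering to 10 mm at the tip. The splines' angle differs every time, is not reported and has nothing to do with the unit's yaw: see or feel it
- cup: bystander: white ribbed cup, 76 mm wide, 44 mm tall; origin under its middle
- tweezers: bystander: bent steel tweezers lying flat, 124 mm long, 9 mm high; origin under their middle
- flux_bottle: bystander: small standing dispensing bottle, 44 mm wide, 140 mm tall; origin under its middle
- camera_back: bystander: white moulded camera back with boards on it, 98x79x45 mm; origin under its middle
Mind the look-alikes: they are no part of the job. Leave any blue or green look-alike of the coupling alone.

How it is judged:
By the outcome, as a careful person would: the job done as asked, in the order asked, and still so for the second after the job is handed in, with the robot touching nothing.
It also fails if it takes over 64 s, if anything falls off the work surface, if the arm or the gripper's body presses on something with over 40 N, if the wrist force passes 120 N, or if a joint passes its speed limit or range.

## Robot

A 6-joint arm with a two-finger parallel gripper is mounted at the origin on a cart in front of the work surface, level with it; the furniture and walls round the work are solid. World frame = base frame: x ahead of the robot, y to its left, z up, the work surface at z = 0. Lengths are in m, angles in rad, forces in N, time in s.
With the tool pointing down it reaches from about 0.325 to 0.75 m from the base axis. Payload 7.6 kg.
Tool frame: the origin (TCP) lies at the very end of the fingers, on their centre line; the grasp point (between the pads) lies env.tcp_to_grasp behind it (env.tcp_to_grasp is the distance from the TCP to the grasp point, in m); z points along the fingers, y is the line along which they close (so a half turn about z gives the same grasp; the last joint's range is limited). The gripper opens to 85 mm and grips with 20 to 120 N. Pads are 22 mm wide; open, the fingers measure 114 mm over their backs; the gripper's body (76 mm by 85 mm) begins 54 mm behind the grasp point. The pads swing forward as they close: fully open they stand 13 mm farther back than shut.
Start: joints at [-1.288, 0.052, 1.401, -0, 1.689, -0.07], TCP at [0.181, -0.493, 0.231] pointing down, gripper open.
Joint ranges: [-2.9, 2.9], [-0.91, 2.17], [0.12, 2.37], [-1.06, 4.2], [0.26, 2.73], [-2.93, 2.93]. Speed limits (rad/s): [2.57, 2.57, 3.01, 3.14, 3.14, 3.14].

## Interface

Orientations are given as a unit quaternion [w, x, y, z].
In Python, from plant import env gives the robot as it stands.
- The arm moves only by the tool arm_command, never from a script. Its argument "series" is text: rows parted by semicolons, each of 6 numbers parted by spaces: the shift along the tool's x, y, z in units of 40 mm (1.0 is 40 mm), then the turn, a rotation vector about the tool's x, y, z in units of 6 degrees (1.0 is 6 degrees). A call has 1 to 8 rows; each row shifts and turns the commanded pose from where the row before left it, along the tool's axes as they then stand; what a row does not reach is not made up. A row lasts 1/10 s, in which the tool goes at most 50 mm and 8.59 degrees, less where a joint would pass 70% of its speed; a pose out of reach is approached as far as the arm can. A call is refused whole if a number of a shift passes 1 or a number of a turn 1, either way. A call with a gripper value outside its range is refused whole. "fingers" is the opening, from 0 (shut) to 1 (fully open), set as the call begins (left out, the last holds). The fingers move at their own pace and stop on an object; "squeeze" is the grip in N (left out, the last holds). Time passes only in rows, so rows that do not move let the fingers close. It gives the time, the measured TCP pose, the force, the opening and the grip force at its end, in the units of the state.
- env.get_state(): the state, without advancing time (a new reading comes with each control period).
- env.read_camera(name): name is "scene" or "side" or "wrist"; returns a dict with "img" (420x560x3 uint8, red, green, blue), "range_z" (420x560 float32, m along the optical axis (not along the pixel's ray), 0 where there is no reading), "fx", "fy", "cx", "cy" (pixels), "rvec" (rotation vector, rad) and "tvec" (3), from world to camera coordinates, as OpenCV has them; the wrist camera has in their place "T_tool_cam" (4x4, takes a point from camera to tool coordinates, whose origin is the TCP and whose axes are the flange's). Camera axes: x right, y down, z forward; pixel columns grow to the right and rows downward; lengths in m; the calibration is good to about 2 mm. A picture is of the moment at which its call begins: read the wrist's pose just before it.
- env.close_job(): hands the job in; it is judged then, once.
Trained networks look in a picture, given as the dict that the camera call returned (one of the last four; its "shot" number tells which), for a name from the list of things; names that differ only in an ending like _2 or _b are one class to them, and where a whole thing is asked for, a point or a joint stands for the part that bears it (a point fixed in the world has none). Each returns a list of dicts, best first, with "p" (0 to 1); they miss things now and then, are a little off and sometimes report something else, mostly with a low value. They report only what shows in the picture. A call takes as long as a camera call. They do not tell look-alikes from the thing itself.
- env.search_frame(picture, target): "point" ([x, y, z] in m, in world coordinates, good to about 4 mm: the middle of the surface that is visible of it).
- env.spot_point(picture, target): "point" ([x, y, z] in m, in world coordinates, good to about 4 mm: a listed point, or the origin of a listed thing).
The state is a dict: "time_s": time; "q": joint angles; "joint_velocities": joint speeds; "joint_torque": joint torques, N m; "tool_pos": TCP position; "tool_rot": TCP orientation; "force": force on the tool from outside, world axes, zero at the start; "torque": the same for the moment, N m; "width": opening from 0.0 (shut) to 1.0 (fully open); "finger_force": force on a finger pad.
Only numpy, scipy, OpenCV 4.12 (cv2) and the standard library are available. Lean on these libraries where they do the work, as an engineer would, in place of code of your own. Each camera call takes 0.05 s, during which the arm holds its last target. There are 200 camera calls.

## Working session

There is one attempt and no reset: what is moved stays moved. The work goes in short steps, Python scripts to look and compute and a tool call to move; the robot and the scene stay as the last step left them, time stands still between calls to the robot, and variables do not carry over. Pictures are saved under pics/ and viewed, at most 10 in all, crops included, and the job is handed in when it is done.

Besides the shell and the picture viewer there is one more tool, called after "Call:" as a command line: name --argument value ..., lists and objects as JSON in quotes. arm_command: Moves the arm, as the interface text tells. Its arguments: {"type":"object","properties":{"series":{"type":"string"},"fingers":{"type":"number"},"squeeze":{"type":"number"}},"required":["series"]}

```bash
mkdir -p pics; ls; cat > h.py <<'E'
import numpy as np,cv2
from scipy.spatial.transform import Rotation as R
from plant import env
def Tcam(c,s=None):
    T=np.eye(4)
    if 'rvec' in c:
        T[:3,:3]=cv2.Rodrigues(np.array(c['rvec'],float))[0];T[:3,3]=np.ravel(c['tvec']);return np.linalg.inv(T)
    w=s['tool_rot'];T[:3,:3]=R.from_quat([w[1],w[2],w[3],w[0]]).as_matrix();T[:3,3]=s['tool_pos'];return T@np.array(c['T_tool_cam'])
def cloud(c,T):
    z=c['range_z'];v,u=np.indices(z.shape)
    P=np.stack([(u-c['cx'])/c['fx']*z,(v-c['cy'])/c['fy']*z,z],-1)
    return P@T[:3,:3].T+T[:3,3]
def save(n,img): cv2.imwrite('pics/'+n,img[:,:,::-1])
E
python3 - <<'E'
from h import *
np.set_printoptions(precision=4,suppress=True)
s=env.get_state();print(s,env.tcp_to_grasp)
for n in ['scene','side']:
    c=env.read_camera(n);save(n+'0.png',c['img']);np.savez('pics/'+n+'.npz',**{k:v for k,v in c.items()})
    for t in ['coupling','hold','bore','gear_unit','nose','flange','cup','tweezers','flux_bottle','camera_back']:
        r=env.spot_point(c,t);print(n,t,[(np.round(d['point'],3).tolist(),round(d['p'],2)) for d in r[:3]])
E
```

```text
pics
{'time_s': 0.0, 'q': array([-1.2883,  0.0528,  1.4018, -0.    ,  1.6886, -0.0703]), 'joint_velocities': array([ 0.    ,  0.0003,  0.0011,  0.0007, -0.001 ,  0.0009]), 'joint_torque': array([ -0.0005, -38.1665, -36.0186,  -0.0001,   0.0062,   0.    ]), 'tool_pos': array([ 0.1813, -0.4924,  0.2304]), 'tool_rot': array([-0.0008,  0.9845,  0.1755, -0.0001]), 'force': array([-0.9838, -0.3345,  0.4854]), 'torque': array([-0.011 , -0.0371,  0.0054]), 'finger_force': 0.0, 'width': 0.9989115384409115} 0.0187
scene coupling [([0.419, -0.393, 0.03], 0.67), ([0.589, -0.239, 0.032], 0.61), ([0.478, -0.22, 0.03], 0.59)]
scene hold [([0.442, -0.349, 0.029], 0.72), ([0.436, -0.216, 0.029], 0.67), ([0.571, -0.271, 0.03], 0.6)]
scene bore [([0.451, -0.333, 0.026], 0.85), ([0.412, -0.213, 0.028], 0.63), ([0.557, -0.29, 0.031], 0.58)]
scene gear_unit [([0.492, 0.167, 0.002], 0.84), ([0.434, -0.216, 0.029], 0.6), ([0.495, 0.165, 0.109], 0.36)]
scene nose [([0.498, 0.167, 0.106], 0.66), ([0.491, 0.166, 0.003], 0.66)]
scene flange [([0.496, 0.168, 0.047], 0.55)]
scene cup [([0.502, -0.023, 0.001], 0.73)]
scene tweezers [([0.384, -0.014, 0.003], 0.66)]
scene flux_bottle [([0.718, -0.252, -0.003], 0.62)]
scene camera_back [([0.718, -0.253, -0.002], 0.7)]
side coupling [([0.479, -0.225, 0.026], 0.88), ([0.59, -0.241, 0.026], 0.6), ([0.421, -0.39, 0.027], 0.54)]
side hold [([0.437, -0.212, 0.026], 0.83), ([0.438, -0.356, 0.031], 0.59), ([0.575, -0.269, 0.022], 0.51)]
side bore [([0.414, -0.208, 0.03], 0.81), ([0.561, -0.292, 0.024], 0.72), ([0.452, -0.336, 0.03], 0.72)]
side gear_unit [([0.494, 0.171, -0.001], 0.94)]
side nose []
side flange [([0.49, 0.166, 0.045], 0.93), ([0.719, -0.253, 0.004], 0.49)]
side cup [([0.496, -0.025, -0.002], 0.75)]
side tweezers [([0.38, -0.01, 0.002], 0.54)]
side flux_bottle [([0.718, -0.254, 0.002], 0.52)]
side camera_back [([0.545, 0.422, 0.001], 0.73)]
```

View pics/scene0.png

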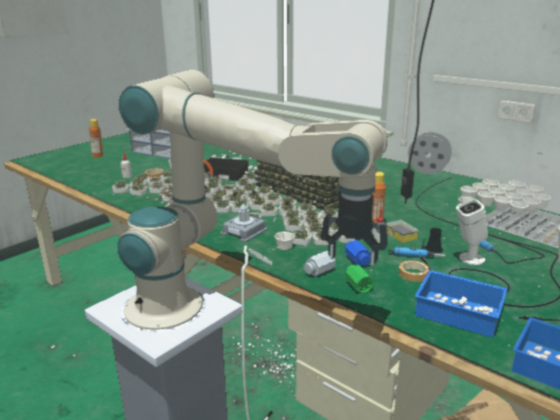

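View pics/side0.png

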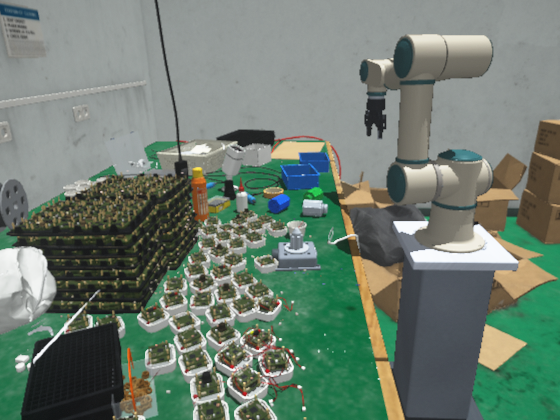

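The steel coupling is the grey one at scene (320,264), neck towards the robot. The blue (357,251) and green (358,278) ones are look-alikes. The gear unit is at (243,222). I'm moving the wrist camera over the coupling.

Call:
arm_command --series "1 -0.55 0 0 0 0;1 -0.55 0 0 0 0;1 -0.55 0 0 0 0;1 -0.55 0 0 0 0;1 -0.55 0 0 0 0;1 -0.55 0 0 0 0;1 -0.55 0 0 0 0;0.5 -0.3 0 0 0 0" --fingers 1 --squeeze 50

```text
time_s: 1.9
tool_pos: [0.4072, -0.2307, 0.2315]
tool_rot: [-0.0, 0.984, 0.177, 0.0]
force: [-0.1, -0.4, -0.3]
width: 0.996
finger_force: 0.0
```

```bash
python3 - <<'E'
from h import *
np.set_printoptions(precision=4,suppress=True)
s=env.get_state();c=env.read_camera('wrist');save('w1.png',c['img']);T=Tcam(c,s)
print(s['tool_pos'],s['tool_rot'],s['q'],c['T_tool_cam'],c['fx'])
for t in ['coupling','hold','bore']:
    print(t,[(np.round(d['point'],3).tolist(),round(d['p'],2)) for d in env.spot_point(c,t)[:3]])
P=cloud(c,T);np.save('pics/w1P.npy',P);np.save('pics/w1i.npy',c['img'])
d=P.reshape(-1,3);d=d[(abs(d[:,0]-.435)<.07)&(abs(d[:,1]+.215)<.06)&(d[:,2]>.012)&(d[:,2]<.08)&(c['range_z'].ravel()>0)]
print(len(d),d.mean(0),d[:,2].max())
# top flat plane
top=d[d[:,2]>.0535];print('top',len(top),top.mean(0),cv2.minAreaRect(top[:,:2].astype(np.float32)*1000))
print('all',cv2.minAreaRect(d[:,:2].astype(np.float32)*1000))
E
```

```text
[ 0.4072 -0.2307  0.2315] [-0.      0.9842  0.1768  0.0004] [-0.5947 -0.1109  1.5601  0.0006  1.6918  0.6207] [[ 0.0003 -0.9459 -0.3246  0.084 ]
 [ 1.      0.0002  0.0003  0.0003]
 [-0.0002 -0.3246  0.9459 -0.1421]
 [ 0.      0.      0.      1.    ]] 290.4679239223411
coupling [([0.594, -0.233, 0.026], 0.83), ([0.475, -0.223, 0.027], 0.66)]
hold [([0.435, -0.214, 0.025], 0.92), ([0.441, -0.356, 0.029], 0.9), ([0.571, -0.272, 0.032], 0.55)]
bore [([0.412, -0.212, 0.029], 0.82), ([0.556, -0.293, 0.024], 0.66), ([0.452, -0.333, 0.025], 0.59)]
3520 [ 0.4379 -0.2154  0.0499] 0.0578720467630196
top 1595 [ 0.4431 -0.2174  0.0554] ((441.6479797363281, -217.3018035888672), (29.254718780517578, 70.17525482177734), 80.24284362792969)
all ((431.8350830078125, -215.5825958251953), (56.07405090332031, 89.9510498046875), 79.25372314453125)
```

View pics/w1.png

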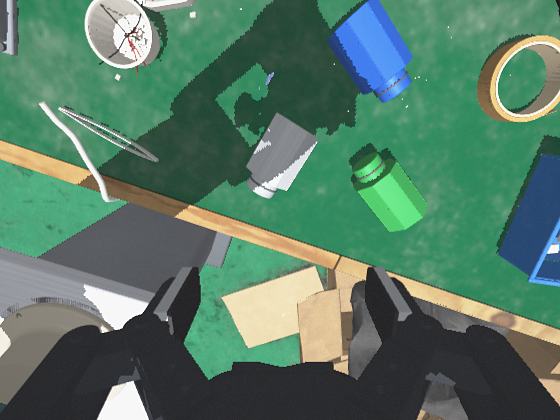

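The wrist image shows the steel coupling at (285,150) with its neck towards the robot; blue is at (375,50), green at (390,185). Next is a 45° pregrasp pose.

```bash
cat >> h.py <<'E'
from scipy.linalg import fractional_matrix_power as fmp
def pose():
    s=env.get_state();w=s['tool_rot'];return R.from_quat([w[1],w[2],w[3],w[0]]).as_matrix(),np.array(s['tool_pos'])
def frame(z,y):
    z=np.array(z)/np.linalg.norm(z);y=np.array(y,float);y-=z*(y@z);y/=np.linalg.norm(y);return np.column_stack([np.cross(y,z),y,z])
def rows(Rt,grasp,Rp=None,N=None):
    "equal rows from current pose to tool rotation Rt with grasp point at grasp"
    R0,p0=pose();p=np.array(grasp)+env.tcp_to_grasp*Rt[:,2]
    rv=R.from_matrix(R0.T@Rt).as_rotvec();t=R0.T@(p-p0)
    n=N or int(max(1,np.ceil(np.degrees(abs(rv)).max()/5.8),np.ceil(np.linalg.norm(t)/.036)))
    S=sum(R.from_rotvec(rv*k/n).as_matrix() for k in range(n))
    d=np.linalg.solve(S,t)
    print(n,'rows:',np.round(d/.04,3),np.round(np.degrees(rv/n)/6,3))
H=np.array([.4367,-.2164,.028]);a=np.radians(169.4);XC=np.array([np.cos(a),np.sin(a),0]);Zw=np.array([0,0,1.])
Z45=(-XC-Zw)/2**.5
RA=frame(Z45,np.cross(Zw,-XC)*-1)
E
python3 -c "
from h import *
print(RA); rows(RA,H-.10*Z45)"
```

```text
[[ 6.95040251e-01 -1.83951351e-01  6.95040251e-01]
 [-1.30073247e-01 -9.82935349e-01 -1.30073247e-01]
 [ 7.07106781e-01  1.55691186e-18 -7.07106781e-01]]
8 rows: [-0.223 -0.128  0.412] [-0.252  0.915  0.61 ]
```

Call:
arm_command --series "-0.22 -0.13 0.41 -0.25 0.92 0.61;-0.22 -0.13 0.41 -0.25 0.92 0.61;-0.22 -0.13 0.41 -0.25 0.92 0.61;-0.22 -0.13 0.41 -0.25 0.92 0.61;-0.22 -0.13 0.41 -0.25 0.92 0.61;-0.22 -0.13 0.41 -0.25 0.92 0.61;-0.22 -0.13 0.41 -0.25 0.92 0.61;-0.22 -0.13 0.41 -0.25 0.92 0.61"

```text
time_s: 2.9
tool_pos: [0.3939, -0.2194, 0.0944]
tool_rot: [0.034, 0.92, -0.087, 0.382]
force: [0.8, 1.3, -3.1]
width: 1.002
finger_force: 0.0
```

```bash
python3 -c "
from h import *
s=env.get_state();print(s['q'],s['tool_pos'],s['time_s']); rows(RA,H-.10*Z45,N=2);rows(RA,H)
c=env.read_camera('wrist');T=Tcam(c,s);P=cloud(c,T).reshape(-1,3);save('w2.png',c['img'])
d=P[(np.linalg.norm(P[:,:2]-H[:2],axis=1)<.06)&(P[:,2]>.01)&(P[:,2]<.08)]
print(len(d),cv2.minAreaRect(d[:,:2].astype(np.float32)*1000))
"
```

```text
[-0.88187181 -0.58465054  2.36712839  0.66826938  0.82600425  0.54854297] [ 0.39389241 -0.21938002  0.094446  ] 2.9
2 rows: [-0.221 -0.135 -0.062] [-0.009 -0.003 -0.017]
3 rows: [-0.147 -0.089  0.792] [-0.006 -0.002 -0.012]
7845 ((431.5684814453125, -215.26742553710938), (56.10709762573242, 90.22026062011719), 79.19375610351562)
```

Elbow is near its limit here, but the pose is almost reached, and further in is less folded. Approaching.

Call:
arm_command --series "-0.15 -0.09 0.6 0 0 0;-0.15 -0.09 0.6 0 0 0;-0.15 -0.09 0.6 0 0 0;0 0 0 0 0 0"

```text
time_s: 3.35
tool_pos: [0.4318, -0.2111, 0.0242]
tool_rot: [0.028, 0.923, -0.085, 0.375]
force: [-0.3, 0.6, -0.6]
width: 1.001
finger_force: 0.0
```

```bash
python3 -c "
from h import *
s=env.get_state();print(s['q'],s['tool_pos'],s['force']); rows(RA,H)
"
```

```text
[-0.76546722 -0.27883496  2.32210158  0.80629728  0.57527662  0.41397376] [ 0.43180089 -0.21110414  0.02420004] [-0.29566804  0.63632358 -0.64930775]
1 rows: [0.177 0.113 0.499] [-0.12   0.138 -0.038]
```

Call:
arm_command --series "0.09 0.06 0.25 -0.06 0.07 -0.02;0.09 0.06 0.25 -0.06 0.07 -0.02;0 0 0 0 0 0"

```text
time_s: 3.65
tool_pos: [0.4513, -0.2212, 0.0196]
tool_rot: [0.038, 0.918, -0.085, 0.384]
force: [-0.0, 0.1, 0.7]
width: 1.003
finger_force: 0.0
```

Call:
arm_command --series "0 0 0 0 0 0;0 0 0 0 0 0;0 0 0 0 0 0;0 0 0 0 0 0;0 0 0 0 0 0" --fingers 0 --squeeze 60

```text
time_s: 4.15
tool_pos: [0.4513, -0.2207, 0.02]
tool_rot: [0.038, 0.918, -0.085, 0.385]
force: [-6.8, 3.3, 7.6]
width: 0.647
finger_force: 64.0
```

```bash
python3 -c "
from h import *
s=env.get_state();print(s['q'],s['tool_pos'],s['force'],s['width'])
print('g',s['tool_pos']-H+0)
rows(RA,H); rows(RA,H+[0.03,0.0,.09])
"
```

```text
[-0.74038373 -0.19514638  2.27917658  0.87468431  0.50785886  0.35126671] [ 0.45126593 -0.22068691  0.01998702] [-6.77499194  3.31304381  7.6425977 ] 0.6465732540369027
g [ 0.01456593 -0.00428691 -0.00801298]
1 rows: [-0.126 -0.039  0.058] [ 0.034 -0.086  0.021]
3 rows: [ 0.664 -0.057 -0.333] [ 0.011 -0.029  0.007]
```

Gripped. I'll record the grasp transform and lift.

```bash
python3 -c "
from h import *
R0,p0=pose()
C=np.column_stack([XC,np.cross(Zw,XC),Zw])
np.savez('g.npz',Rc=R0.T@C,h=R0.T@(H-p0));print(R0.T@C,R0.T@(H-p0))
"
```

```text
[[-7.00697934e-01 -2.26145802e-03  7.13454477e-01]
 [ 9.49152843e-04  9.99991137e-01  4.10188387e-03]
 [-7.13457430e-01  3.55135890e-03 -7.00689577e-01]] [-0.00486434 -0.00148711 -0.01639751]
```

Call:
arm_command --series "0.3 0 -0.3 0 0 0;0.66 -0.06 -0.33 0 0 0;0.66 -0.06 -0.33 0 0 0;0.66 -0.06 -0.33 0 0 0;0 0 0 0 0 0"

```text
time_s: 4.65
tool_pos: [0.4808, -0.2192, 0.1246]
tool_rot: [0.04, 0.917, -0.084, 0.387]
force: [0.7, -1.0, -3.5]
width: 0.646
finger_force: 66.3
```

```bash
python3 -c "
from h import *
s=env.get_state();print(s['q'],s['tool_pos'],s['force'],s['torque'],s['width'])
"
```

```text
[-0.67682585 -0.36122489  2.16169719  0.55750907  0.68126481  0.75838391] [ 0.4808313  -0.21917315  0.12462503] [ 0.66414534 -0.95786151 -3.52610391] [0.09824377 0.75469633 0.00290416] 0.645633749988495
```

Call:
arm_command --series "0 0 0 0 0 -1;0 0 0 0 0 -1;0 0 0 0 0 -1;0 0 0 0 0 -1;0 0 0 0 0 -1;0 0 0 0 0 -1;0 0 0 0 0 -1;0 0 0 0 0 -1"

```text
time_s: 5.45
tool_pos: [0.4776, -0.2174, 0.1167]
tool_rot: [0.19, 0.874, 0.298, 0.334]
force: [-0.2, 0.7, -4.4]
width: 0.645
finger_force: 66.2
```

Call:
arm_command --series "0 0 0 0 0 -1;0 0 0 0 0 -1;0 0 0 0 0 -1;0 0 0 0 0 -1;0 0 0 0 0 -1;0 0 0 0 0 -1;0 0 0 0 0 -1;0 0 0 0 0 -1"

```text
time_s: 6.25
tool_pos: [0.4776, -0.2174, 0.1167]
tool_rot: [0.309, 0.677, 0.628, 0.228]
force: [-0.9, 0.6, -4.1]
width: 0.644
finger_force: 66.2
```

Call:
arm_command --series "0 0 0 0 0 -1;0 0 0 0 0 -1;0 0 0 0 0 -1;0 0 0 0 0 -1;0 0 0 0 0 -1;0 0 0 0 0 -1;0 0 0 0 0 -1;0 0 0 0 0 -1"

```text
time_s: 7.05
tool_pos: [0.4776, -0.2174, 0.1167]
tool_rot: [0.375, 0.363, 0.849, 0.083]
force: [-0.4, 0.2, -4.5]
width: 0.645
finger_force: 66.2
```

Call:
arm_command --series "0 0 0 0 0 -1;0 0 0 0 0 -1;0 0 0 0 0 -1;0 0 0 0 0 -1;0 0 0 0 0 -1;0 0 0 0 0 -1;0 0 0 0 0 0"

```text
time_s: 7.75
tool_pos: [0.4778, -0.2175, 0.1171]
tool_rot: [0.383, 0.085, 0.919, -0.037]
force: [-1.1, 0.8, -4.9]
width: 0.642
finger_force: 66.2
```

```bash
cat >>h.py <<'E'
def held():
    g=np.load('g.npz');R0,p0=pose();return R0@g['Rc'],p0+R0@g['h']
def rowsC(Rc,h,N=None):
    "rows bringing the held coupling to rotation Rc, hold at h"
    g=np.load('g.npz');Rt=Rc@g['Rc'].T;p=np.array(h)-Rt@g['h'];rows(Rt,p-env.tcp_to_grasp*Rt[:,2],N=N)
E
python3 -c "
from h import *
s=env.get_state();print(s['q'],s['tool_pos'],s['force'],s['torque'],s['width'])
C,h=held();print(C,h)
x=Zw;z=C[:,2]-x*C[2,2];z/=np.linalg.norm(z);Cu=np.column_stack([x,np.cross(z,x),z])
rowsC(Cu,[.475,-.205,.048]);
c=env.read_camera('side');save('s1.png',c['img'][150:270,200:400]);
c=env.read_camera('scene');save('s2.png',cv2.resize(c['img'][180:320,240:440],None,fx=3,fy=3))
"
```

```text
[-0.67834046 -0.35588917  2.16976434  0.55947217  0.68047769 -2.38727865] [ 0.47782062 -0.2174822   0.11707351] [-1.06831004  0.75079787 -4.94795411] [ 0.13334951  0.8514303  -0.02434334] 0.6419878991175639
[[-0.01157879  0.18852076 -0.98200095]
 [ 0.00602874  0.98206209  0.18846141]
 [ 0.99991479 -0.00373808 -0.01250763]] [ 0.46948771 -0.2173878   0.13208368]
3 rows: [0.478 0.112 0.514] [-0.009  0.04   0.008]
```

View pics/s2.png

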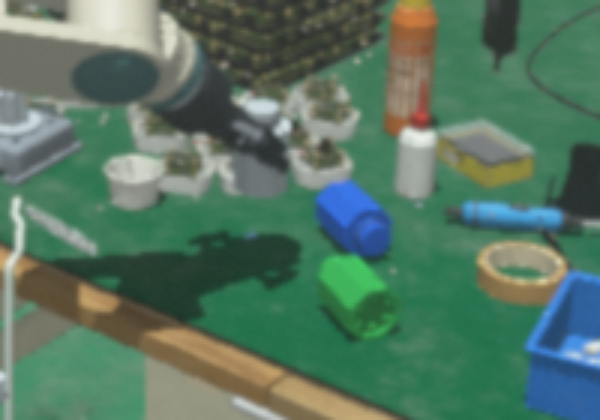

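The coupling is upright in the gripper, neck on top (crop (258,150)); the space beneath is clear. Lowering.

Call:
arm_command --series "0.48 0.11 0.51 0 0.04 0;0.48 0.11 0.51 0 0.04 0;0.48 0.11 0.51 0 0.04 0;0 0 0 0 0 0"

```text
time_s: 8.25
tool_pos: [0.4819, -0.2037, 0.0306]
tool_rot: [0.375, 0.087, 0.922, -0.034]
force: [-0.4, 0.3, -4.7]
width: 0.643
finger_force: 66.1
```

```bash
python3 -c "
from h import *
s=env.get_state();print(s['q'],s['tool_pos'],s['force'])
C,h=held();print(C[:,0],h)
R0,p0=pose();print(R0.T@[0,0,-1])
c=env.read_camera('side');P=cloud(c,Tcam(c)).reshape(-1,3)
d=P[(abs(P[:,0]-h[0])<.05)&(abs(P[:,1]-h[1])<.05)&(P[:,2]<.06)];
print(np.histogram(d[:,2],bins=np.arange(-.01,.06,.005)))
"
```

```text
[-0.63524867 -0.16659381  2.21622402  0.71874543  0.47898296 -2.56191945] [ 0.48190336 -0.20373449  0.03056454] [-0.43622327  0.29610738 -4.65408574]
[ 0.00447921 -0.00169665  0.99998853] [ 0.47381256 -0.20374585  0.04570689]
[ 0.69732438 -0.00178422  0.71675346]
(array([  0,   1, 154,  11,  22,  17,  19,  22,  16,  17,  16,  14,  19]), array([-0.01 , -0.005,  0.   ,  0.005,  0.01 ,  0.015,  0.02 ,  0.025,
        0.03 ,  0.035,  0.04 ,  0.045,  0.05 ,  0.055]))
```

5.7 mm to go: going down in 1–2 mm steps.

Call:
arm_command --series "0.035 0 0.035 0 0 0;0.035 0 0.035 0 0 0;0.02 0 0.02 0 0 0;0 0 0 0 0 0"

```text
time_s: 8.7
tool_pos: [0.4848, -0.2065, 0.0318]
tool_rot: [0.379, 0.085, 0.921, -0.037]
force: [0.0, 0.5, -4.1]
width: 0.645
finger_force: 66.2
```

Call:
arm_command --series "0 0 0 0 0 0;0 0 0 0 0 0"

```text
time_s: 8.9
tool_pos: [0.4847, -0.2063, 0.0314]
tool_rot: [0.379, 0.085, 0.921, -0.037]
force: [0.6, -0.0, -4.6]
width: 0.644
finger_force: 66.2
```

```bash
python3 -c "
from h import *
s=env.get_state();print(s['q'],s['tool_pos'],s['force'])
C,h=held();print(C[:,0],h)
"
```

```text
[-0.63589869 -0.1585355   2.21211801  0.73746381  0.46782646 -2.58441775] [ 0.48470556 -0.20629679  0.03137468] [ 0.61201958 -0.03420084 -4.6324985 ]
[-0.00391101  0.00579772  0.99997554] [ 0.476488   -0.20619623  0.04644828]
```

Call:
arm_command --series "0.035 0 0.035 0 0 0;0.035 0 0.035 0 0 0;0 0 0 0 0 0"

```text
time_s: 9.2
tool_pos: [0.4844, -0.206, 0.0266]
tool_rot: [0.378, 0.085, 0.921, -0.037]
force: [0.6, -0.2, -4.9]
width: 0.641
finger_force: 66.2
```

```bash
python3 -c "
from h import *
s=env.get_state();print(s['q'],s['tool_pos'],s['force'])
C,h=held();print(C[:,0],h)
"
```

```text
[-0.63582068 -0.14640078  2.21343754  0.75390543  0.45902246 -2.60290482] [ 0.48436333 -0.20597499  0.02655792] [ 0.57262936 -0.20892594 -4.87569817]
[-0.00277894  0.0050085   0.9999836 ] [ 0.47616283 -0.20588804  0.04164089]
```

Call:
arm_command --series "0.018 0 0.018 0 0 0;0.018 0 0.018 0 0 0;0 0 0 0 0 0"

```text
time_s: 9.5
tool_pos: [0.485, -0.2064, 0.0257]
tool_rot: [0.379, 0.085, 0.921, -0.037]
force: [-1.3, 1.5, 0.4]
width: 0.65
finger_force: 66.9
```

Bench contact (the weight is off the wrist). Release and rise.

Call:
arm_command --series "0 0 0 0 0 0;0 0 0 0 0 0;0 0 0 0 0 0;0 0 0 0 0 0" --fingers 1

```text
time_s: 9.9
tool_pos: [0.4848, -0.2064, 0.0254]
tool_rot: [0.379, 0.085, 0.921, -0.037]
force: [0.3, -0.6, -0.1]
width: 1.003
finger_force: 0.0
```

Call:
arm_command --series "-0.2 0 -0.4 0 0 0;-0.5 0 -0.5 0 0 0;-0.6 0 -0.6 0 0 0;-0.6 0 -0.6 0 0 0;-0.6 0 -0.6 0 0 0;-0.6 0 -0.6 0 0 0;0 0 0 0 0 0"

```text
time_s: 10.6
tool_pos: [0.4816, -0.2058, 0.2131]
tool_rot: [0.383, 0.085, 0.919, -0.04]
force: [0.9, -0.2, -0.2]
width: 0.998
finger_force: 0.0
```

```bash
python3 -c "
from h import *
s=env.get_state();print(s['time_s'],s['q'],s['tool_pos'],s['force'],s['width'])
c=env.read_camera('wrist');T=Tcam(c,s);P=cloud(c,T).reshape(-1,3);save('w3.png',c['img'])
d=P[(np.linalg.norm(P[:,:2]-[.476,-.206],axis=1)<.05)&(P[:,2]>.006)&(P[:,2]<.12)]
for lo,hi in [(.084,.1),(.064,.076),(.005,.1)]:
    e=d[(d[:,2]>lo)&(d[:,2]<hi)]; print(len(e), e.mean(0), cv2.minAreaRect(e[:,:2].astype(np.float32)*1000), cv2.minEnclosingCircle(e[:,:2].astype(np.float32)*1000))
a=np.radians(34);rows(frame([0,0,-1],[np.cos(a),np.sin(a),0]),[.476,-.206,.17])
"
```

```text
10.6 [-0.64029342 -0.49196961  2.06461144  0.411049    0.87266863 -2.17932891] [ 0.48157255 -0.20576746  0.21306279] [ 0.89801457 -0.17828172 -0.23714025] 0.9977142757584393
1696 [ 0.47330897 -0.20419882  0.08930832] ((476.0577087402344, -204.646728515625), (35.54548263549805, 35.04450988769531), 31.210229873657227) ((476.5192565917969, -204.7383575439453), 18.397615432739258)
2410 [ 0.46335004 -0.20218192  0.06959098] ((471.9184875488281, -203.9091339111328), (55.88663101196289, 47.894439697265625), 79.32939147949219) ((475.9482116699219, -204.48561096191406), 29.88851547241211)
7562 [ 0.46186248 -0.20195345  0.06267045] ((471.8058776855469, -203.83294677734375), (55.99464797973633, 48.14398193359375), 79.32939147949219) ((475.9482116699219, -204.48561096191406), 29.88851547241211)
8 rows: [ 0.091 -0.029  0.162] [0.364 0.891 0.897]
```

View pics/w3.png

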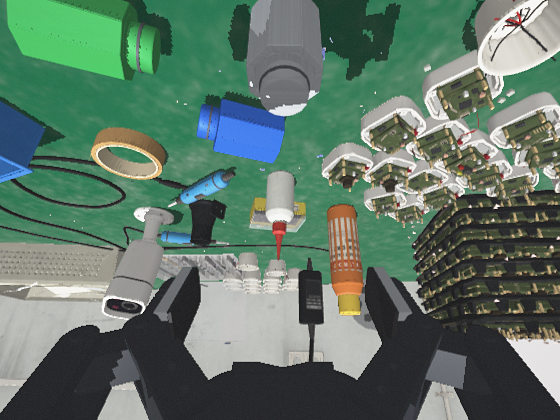

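The coupling stands freely on its open end (top of the image, (283,55)) at (0.476,-0.205), flats at 79°. Turning the tool vertical above it.

Call:
arm_command --series "0.09 -0.03 0.16 0.36 0.89 0.9;0.09 -0.03 0.16 0.36 0.89 0.9;0.09 -0.03 0.16 0.36 0.89 0.9;0.09 -0.03 0.16 0.36 0.89 0.9;0.09 -0.03 0.16 0.36 0.89 0.9;0.09 -0.03 0.16 0.36 0.89 0.9;0.09 -0.03 0.16 0.36 0.89 0.9;0.09 -0.03 0.16 0.36 0.89 0.9"

```text
time_s: 11.45
tool_pos: [0.4743, -0.2049, 0.1469]
tool_rot: [-0.006, 0.471, 0.882, 0.002]
force: [0.1, -0.6, -0.0]
width: 1.002
finger_force: 0.0
```

```bash
python3 -c "
from h import *
s=env.get_state();print(s['time_s'],s['q'],s['tool_pos'],s['force'],s['width'])
a=np.radians(34.3);Rt=frame([0,0,-1],[np.cos(a),np.sin(a),0])
rows(Rt,[.4762,-.2046,.14],N=3);rows(Rt,[.4762,-.2046,.047])
"
```

```text
11.45 [-0.48202567  0.07980824  1.54112119  0.00492488  1.53177882 -1.07152748] [ 0.47429422 -0.20494326  0.14686561] [ 0.12839833 -0.57386641 -0.03862668] 1.0015733944543828
3 rows: [-0.008  0.015  0.213] [-0.003 -0.039 -0.03 ]
4 rows: [-0.01   0.012  0.741] [-0.002 -0.029 -0.022]
```

Call:
arm_command --series "-0.01 0.01 0.74 0 -0.03 -0.02;-0.01 0.01 0.74 0 -0.03 -0.02;-0.01 0.01 0.74 0 -0.03 -0.02;-0.01 0.01 0.74 0 -0.03 -0.02;0 0 0 0 0 0"

```text
time_s: 11.95
tool_pos: [0.4734, -0.2037, 0.0244]
tool_rot: [-0.002, 0.466, 0.885, -0.001]
force: [-0.9, -0.0, -0.7]
width: 0.998
finger_force: 0.0
```

```bash
python3 -c "
from h import *
s=env.get_state();print(s['time_s'],s['q'],s['tool_pos'],s['force'],s['width'])
a=np.radians(34.3);Rt=frame([0,0,-1],[np.cos(a),np.sin(a),0])
rows(Rt,[.4762,-.2046,.047])
"
```

```text
11.95 [-4.77434959e-01  2.06245460e-01  1.66210002e+00 -1.12107113e-03
  1.27806027e+00 -1.07802238e+00] [ 0.47342229 -0.20372031  0.02442923] [-0.89847409 -0.02669212 -0.72600629] 0.9975703597723103
1 rows: [-0.057  0.045 -0.097] [-0.031 -0.036  0.022]
```

Call:
arm_command --series "-0.06 0.05 -0.1 -0.03 -0.04 0.02;0 0 0 0 0 0"

```text
time_s: 12.15
tool_pos: [0.4814, -0.2072, 0.0366]
tool_rot: [0.008, 0.467, 0.884, -0.0]
force: [-0.1, -0.9, 0.4]
width: 1.001
finger_force: 0.0
```

Call:
arm_command --series "0 0 0 0 0 0;0 0 0 0 0 0;0 0 0 0 0 0;0 0 0 0 0 0;0 0 0 0 0 0" --fingers 0 --squeeze 60

```text
time_s: 12.65
tool_pos: [0.4805, -0.2073, 0.0358]
tool_rot: [0.007, 0.467, 0.884, -0.001]
force: [-2.8, -1.3, 6.2]
width: 0.646
finger_force: 65.3
```

```bash
python3 -c "
from h import *
s=env.get_state();print(s['time_s'],s['tool_pos'],s['force'],s['width'])
R0,p0=pose();ca=np.radians(79.3+90)
# coupling: x up; record in tool
y=np.array([np.cos(ca),np.sin(ca),0]);C=np.column_stack([Zw,y,np.cross(Zw,y)]);h=np.array([.4762,-.2046,.04])
print(R0,R0.T@(h-p0))
np.savez('g.npz',Rc=R0.T@C,h=R0.T@(h-p0))
rows(R0,p0-env.tcp_to_grasp*R0[:,2]*1+[0,0,.12])
"
```

```text
12.65 [ 0.4804589  -0.20727114  0.03579515] [-2.75213629 -1.33781543  6.21030502] 0.6463497927528351
[[-0.56324554  0.8262105   0.01143126]
 [ 0.82619165  0.56333788 -0.00760252]
 [-0.01272094  0.00516233 -0.99990576]] [ 0.00455219 -0.00199229 -0.00427345]
4 rows: [-0.01   0.004 -0.75 ] [0. 0. 0.]
```

Gripped. I'll lift and carry to a viewpoint where the stub is visible beside the held coupling.

Call:
arm_command --series "0 0 -0.4 0 0 0;0 0 -0.8 0 0 0;0 0 -0.8 0 0 0;0 0 -0.8 0 0 0;0 0 -0.8 0 0 0;0 0 -0.5 0 0 0;0 0 0 0 0 0"

```text
time_s: 13.35
tool_pos: [0.4793, -0.206, 0.2012]
tool_rot: [0.008, 0.467, 0.884, -0.0]
force: [0.3, 0.0, -3.3]
width: 0.648
finger_force: 65.5
```

```bash
python3 -c "
from h import *
s=env.get_state();print(s['time_s'],s['q'],s['tool_pos'],s['force'],s['width'])
print(held()); C=np.array([.495,.167]);
a=np.radians(34.3);Rt=frame([0,0,-1],[np.cos(a),np.sin(a),0])
rows(Rt,np.array([.495,.167,.2])-.1*Rt[:,0]+[0,0,env.tcp_to_grasp])
"
```

```text
13.35 [-4.76507419e-01  4.01812703e-02  1.47304878e+00 -4.68602085e-04
  1.61155771e+00 -1.07500457e+00] [ 0.47928641 -0.20601972  0.20117979] [ 0.34736506  0.02496819 -3.31530134] 0.6479408557977375
(array([[-3.28585125e-03, -9.82623520e-01, -1.85580766e-01],
       [ 5.22266159e-04,  1.85580056e-01, -9.82629009e-01],
       [ 9.99994465e-01, -3.32569531e-03, -9.65974466e-05]]), array([ 0.47501349, -0.20334675,  0.20536923]))
9 rows: [0.554 0.62  0.001] [ 0.008  0.016 -0.   ]
```

Call:
arm_command --series "0.55 0.62 0 0 0 0;0.55 0.62 0 0 0 0;0.55 0.62 0 0 0 0;0.55 0.62 0 0 0 0;0.55 0.62 0 0 0 0;0.55 0.62 0 0 0 0;0.55 0.62 0 0 0 0;0.55 0.62 0 0 0 0"

```text
time_s: 14.15
tool_pos: [0.5424, 0.053, 0.1947]
tool_rot: [0.004, 0.467, 0.884, -0.001]
force: [0.7, -0.7, -4.7]
width: 0.646
finger_force: 65.4
```

Call:
arm_command --series "0.55 0.62 0 0 0 0;0 0 0 0 0 0;0 0 0 0 0 0;0 0 0 0 0 0"

```text
time_s: 14.55
tool_pos: [0.5506, 0.0831, 0.1958]
tool_rot: [0.005, 0.468, 0.884, -0.001]
force: [-0.4, 0.2, -4.7]
width: 0.645
finger_force: 65.9
```

```bash
python3 -c "
from h import *
s=env.get_state();print(s['time_s'],s['q'],s['tool_pos'],s['force'],s['width'])
C,h=held();print(C,h)
c=env.read_camera('wrist');T=Tcam(c,s);save('w4.png',c['img']);P=cloud(c,T)
np.savez('pics/w4.npz',P=P,img=c['img'],T=T)
for t in ['nose','flange','gear_unit','coupling','bore']: print(t,[(np.round(d['point'],4).tolist(),round(d['p'],2)) for d in env.spot_point(c,t)[:2]])
d=P.reshape(-1,3);d=d[np.linalg.norm(d[:,:2]-[.495,.167],axis=1)<.06]
print(np.histogram(d[:,2],bins=np.arange(-.004,.124,.008)))
for lo,hi in [(.104,.112),(.096,.108),(.08,.094),(.082,.088),(.04,.05)]:
    e=d[(d[:,2]>lo)&(d[:,2]<hi)].astype(np.float32)
    if len(e)>3: print(lo,len(e),e.mean(0),cv2.minEnclosingCircle(e[:,:2]*1000))
"
```

```text
14.55 [ 0.08692357  0.14958958  1.36702525 -0.00691548  1.61801867 -0.51127051] [0.55064943 0.0830816  0.19580039] [-0.36225022  0.24446601 -4.738729  ] 0.6450913942346754
[[ 3.89603756e-03 -9.82500723e-01 -1.86218017e-01]
 [-1.33140884e-03  1.86214169e-01 -9.82508275e-01]
 [ 9.99991524e-01  4.07582146e-03 -5.82612752e-04]] [0.54640845 0.08574952 0.20002535]
nose [([0.4963, 0.1715, 0.1033], 0.7)]
flange []
gear_unit [([0.4977, 0.1701, 0.0017], 0.79)]
coupling [([0.5919, -0.2348, 0.0265], 0.95), ([0.5474, 0.0853, 0.1624], 0.87)]
bore [([0.4562, -0.3361, 0.021], 0.69), ([0.5465, 0.0857, 0.2245], 0.64)]
(array([  12,   11,    0,    3,  224, 7709, 3548,   13,   10,   17,   21,
        438,  475,  415,    0]), array([-0.004,  0.004,  0.012,  0.02 ,  0.028,  0.036,  0.044,  0.052,
        0.06 ,  0.068,  0.076,  0.084,  0.092,  0.1  ,  0.108,  0.116]))
0.104 204 [0.49465585 0.16785008 0.10539274] ((494.23028564453125, 167.68661499023438), 6.52866792678833)
0.096 669 [0.4947586  0.16765375 0.10151909] ((494.852294921875, 167.625732421875), 11.45828628540039)
0.08 520 [0.4946274  0.16776326 0.08641315] ((494.7542419433594, 167.95033264160156), 19.06874656677246)
0.082 451 [0.49470565 0.16787423 0.08545499] ((494.7542419433594, 167.95033264160156), 19.06874656677246)
0.04 5709 [0.49529448 0.16971593 0.04377224] ((495.0772399902344, 167.05813598632812), 59.9152946472168)
```

View pics/w4.png

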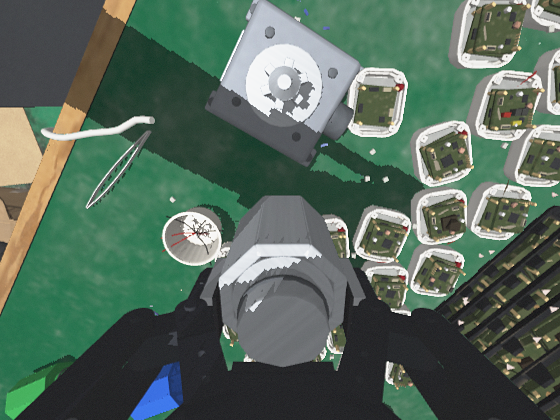

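The stub shows at (285,85) on the flange; the held coupling is at (280,285). Next: spline phase and the in-hand neck centre from depth.

```bash
python3 -c "
from h import *
f=np.load('pics/w4.npz');P=f['P'].reshape(-1,3)
o=np.array([.4948,.1679]);d=P-[*o,0];r=np.hypot(d[:,0],d[:,1]);th=np.degrees(np.arctan2(d[:,1],d[:,0]))
m=(d[:,2]>.080)&(d[:,2]<.092)&(r>14.5e-3)&(r<20e-3)
print(m.sum());t=th[m]%60
print('hist60',np.histogram(t,bins=np.arange(0,61,4))[0], np.histogram(th[m],bins=np.arange(-180,181,15))[0])
ph=np.angle(np.exp(1j*np.radians(th[m]*6)).mean());print('spline phase',np.degrees(ph)/6%60,abs(np.exp(1j*np.radians(th[m]*6)).mean()))
C,h=held();q=P-h
m=(np.hypot(q[:,0],q[:,1])<.024)&(q[:,2]>.03)&(q[:,2]<.07)
print('neck',m.sum(),P[m][:,2].min(),P[m][:,2].max()-h[2])
e=P[m];e=e[e[:,2]>np.percentile(e[:,2],90)-.004].astype(np.float32);print(cv2.minEnclosingCircle(e[:,:2]*1000),h,e[:,2].mean())
# body shoulder 
m=(np.hypot(q[:,0],q[:,1])<.035)&(q[:,2]>.0)&(q[:,2]<.034);e=P[m].astype(np.float32);print(cv2.minEnclosingCircle(e[:,:2]*1000),len(e))
"
```

```text
334
hist60 [33  0  0  0  0  0  0  0  0 26 54 58 56 50 57] [ 6  0 14 33  7  0 14 33  3  0 16 30  6  0 17 37  5  0 16 37  6  0 18 36]
spline phase 50.24024209990812 0.7455604940480626
neck 8344 0.23155094834137735 0.06999937729837405
((540.0968017578125, 95.84465026855469), 20.588468551635742) [0.54694544 0.0858629  0.20153164] 0.26963583
((545.2132568359375, 88.07923889160156), 34.75888442993164) 8789
```

```bash
python3 -c "
from h import *
f=np.load('pics/w4.npz');P=f['P'].reshape(-1,3)
C,h=held();q=P-h
for lo,hi,rr in [(.046,.054,.03),(.046,.054,.022),(.026,.033,.036)]:
    m=(np.hypot(q[:,0],q[:,1])<rr)&(q[:,2]>lo)&(q[:,2]<hi);e=P[m].astype(np.float32)
    print(lo,len(e),e.mean(0),cv2.minEnclosingCircle(e[:,:2]*1000),cv2.minAreaRect(e[:,:2]*1000))
Rz=C  # upright target, same yaw
x=Zw;z=C[:,2]-x*C[2,2];z/=np.linalg.norm(z);Cu=np.column_stack([x,np.cross(z,x),z])
Cr=R.from_euler('z',0.9,degrees=True).as_matrix()@Cu
rowsC(Cr,[.4948,.1679,.160])
"
```

```text
0.046 5685 [0.54675364 0.08778364 0.24955726] ((542.9785766601562, 91.61270904541016), 29.05979347229004) ((544.2550659179688, 85.87460327148438), (54.45585632324219, 35.01084899902344), 13.905465126037598)
0.046 5413 [0.5474336  0.08788026 0.24941865] ((548.7883911132812, 86.94432067871094), 18.265640258789062) ((548.0391235351562, 87.00756072998047), (35.0161018371582, 34.82048797607422), 26.76312828063965)
0.026 5756 [0.5419571  0.09552769 0.22980468] ((544.2821044921875, 89.31315612792969), 35.66899108886719) ((544.1477661132812, 89.48538208007812), (71.28404235839844, 46.824554443359375), 35.13935470581055)
3 rows: [0.814 0.028 0.337] [-0.001 -0.007 -0.05 ]
```

```bash
python3 -c "
from h import *
C,h=held()
x=Zw;z=C[:,2]-x*C[2,2];z/=np.linalg.norm(z);Cu=np.column_stack([x,np.cross(z,x),z])
Cr=R.from_euler('z',0.9,degrees=True).as_matrix()@Cu
np.save('Cr.npy',Cr)
rowsC(Cr,[.4934,.1667,.160])
"
```

```text
3 rows: [0.812 0.013 0.337] [-0.001 -0.007 -0.05 ]
```

Call:
arm_command --series "0.81 0.01 0.2 0 0 -0.05;0.81 0.01 0.3 0 0 -0.05;0.81 0.01 0.4 0 -0.02 -0.05;0 0 0 0 0 0;0 0 0 0 0 0;0 0 0 0 0 0"

```text
time_s: 15.45
tool_pos: [0.4981, 0.1637, 0.1611]
tool_rot: [0.007, 0.461, 0.888, -0.0]
force: [0.7, 0.1, -4.6]
width: 0.645
finger_force: 65.8
```

```bash
python3 -c "
from h import *
s=env.get_state();print(s['time_s'],s['q'],s['tool_pos'],s['force'],s['torque'])
C,h=held();print(C[:,0],h); rowsC(np.load('Cr.npy'),[.4934,.1667,.130])
c=env.read_camera('wrist');T=Tcam(c,s);P=cloud(c,T).reshape(-1,3);q=P-h
m=(np.hypot(q[:,0],q[:,1])<.022)&(q[:,2]>.046)&(q[:,2]<.054);print(cv2.minEnclosingCircle(P[m][:,:2].astype(np.float32)*1000),P[m].mean(0))
"
```

```text
15.45 [ 0.25260802  0.07519956  1.51705277 -0.0104028   1.53893777 -0.36046536] [0.49813062 0.16367794 0.16111183] [ 0.69674403  0.07361845 -4.57089371] [-0.00898628 -0.0433427   0.04315336]
[-1.12838420e-03  3.65247001e-05  9.99999363e-01] [0.4938275  0.16628524 0.16531174]
1 rows: [ 0.027 -0.008  0.883] [0.009 0.006 0.001]
((495.54736328125, 167.24758911132812), 18.07402801513672) [0.49430453 0.16885749 0.21462459]
```

Call:
arm_command --series "0.02 0 0.22 0 0 0;0 0 0.22 0 0 0;0 0 0.22 0 0 0;0 0 0.22 0 0 0;0 0 0 0 0 0;0 0 0 0 0 0"

```text
time_s: 16.1
tool_pos: [0.4972, 0.1646, 0.1248]
tool_rot: [0.006, 0.46, 0.888, -0.001]
force: [0.7, -0.3, -4.8]
width: 0.646
finger_force: 66.0
```

```bash
cat >st.py <<'E'
from h import *
np.set_printoptions(precision=4,suppress=True)
s=env.get_state();C,h=held();print(s['time_s'],'F',s['force'],'M',s['torque'],'h',h,'tilt',C[:2,0],'yaw',np.degrees(np.arctan2(C[1,1],C[0,1])),'q6',s['q'][5])
E
python3 st.py
```

```text
16.1 F [ 0.7105 -0.3092 -4.8056] M [ 0.0561 -0.0448  0.0037] h [0.493  0.1672 0.1291] tilt [0.001  0.0002] yaw 170.19921313835422 q6 -0.35859135601836745
```

Centred, no side contact. Feeling down in 1.2 mm steps.

Call:
arm_command --series "0 0 0.04 0 0 0;0 0 0.04 0 0 0;0 0 0.04 0 0 0;0 0 0.04 0 0 0;0 0 0 0 0 0;0 0 0 0 0 0"

```text
time_s: 16.7
tool_pos: [0.4976, 0.1646, 0.1198]
tool_rot: [0.007, 0.46, 0.888, -0.001]
force: [-4.4, -1.4, 6.2]
width: 0.648
finger_force: 67.0
```

```bash
python3 st.py
```

```text
16.7 F [-4.3856 -1.3797  6.1639] M [-0.2683  0.9323 -0.0327] h [0.4933 0.1672 0.124 ] tilt [-0.0004 -0.    ] yaw 170.20287424886075 q6 -0.35858399682317
```

Contact on the spline ends at 38 mm, about 11 N. Turning in the +15° direction under light pressure.

Call:
arm_command --series "0 0 0 0 0 -0.6;0 0 0 0 0 -0.6;0 0 0 0 0 -0.6;0 0 0.02 0 0 -0.6;0 0 0.03 0 0 -0.1;0 0 0 0 0 0;0 0 0 0 0 0"

```text
time_s: 17.4
tool_pos: [0.499, 0.1652, 0.1196]
tool_rot: [0.009, 0.341, 0.94, 0.0]
force: [-2.6, -0.6, 11.5]
width: 0.65
finger_force: 68.2
```

```bash
python3 st.py
```

```text
17.4 F [-2.5749 -0.6446 11.4503] M [ 0.0704  0.5875 -0.1178] h [0.4942 0.1666 0.1238] tilt [-0.0034  0.0014] yaw -174.80736059230128 q6 -0.6201835870425253
```

Call:
arm_command --series "0 0 0 0 0 -0.5;0 0 0 0 0 -0.5;0 0 0 0 0 -0.5;0 0 0 0 0 -0.5;0 0 0 0 0 -0.5;0 0 0 0 0 0;0 0 0 0 0 0"

```text
time_s: 18.1
tool_pos: [0.4978, 0.1652, 0.1168]
tool_rot: [0.007, 0.215, 0.977, -0.002]
force: [2.4, 5.2, -2.4]
width: 0.646
finger_force: 66.2
```

```bash
python3 st.py
```

```text
18.1 F [ 2.4483  5.1602 -2.364 ] M [ 0.9666 -0.4892 -0.0378] h [0.4928 0.1654 0.121 ] tilt [0.0012 0.0052] yaw -159.86527470985027 q6 -0.8807537349953258
```

It dropped 3 mm: the teeth mesh. Now to work out the slide, trimming sideways and keeping it upright.

```bash
python3 -c "
from h import *
C,h=held();R0,_=pose()
x=Zw;z=C[:,2]-x*C[2,2];z/=np.linalg.norm(z);Cu=np.column_stack([x,np.cross(z,x),z])
rowsC(Cu,[.4934,.1669,h[2]-.005],N=1);print(R0.T)
"
```

```text
1 rows: [0.005 0.041 0.125] [-0.05   0.011  0.001]
[[-9.07124072e-01  4.20634643e-01 -1.38714021e-02]
 [ 4.20675856e-01  9.07211012e-01 -5.87465242e-05]
 [ 1.25595780e-02 -5.88865435e-03 -9.99903786e-01]]
```

Call:
arm_command --series "0 0.02 0.06 -0.02 0 0;0 0.02 0.06 -0.02 0 0;0 0 0.06 0 0 0;0 0 0.06 0 0 0;0 0 0 0 0 0;0 0 0 0 0 0"

```text
time_s: 18.7
tool_pos: [0.498, 0.1657, 0.1068]
tool_rot: [0.006, 0.215, 0.977, -0.001]
force: [-0.7, -0.1, -4.5]
width: 0.644
finger_force: 66.0
```

```bash
python3 st.py
```

```text
18.7 F [-0.6926 -0.1145 -4.5269] M [-0.0176 -0.0005  0.0184] h [0.493  0.1659 0.111 ] tilt [0.0016 0.0036] yaw -159.8089602952657 q6 -0.8818750710471082
```

It slides freely with no side force. 25 mm to go; stopping about 3 mm short.

Call:
arm_command --series "0 0 0.09 0 0 0;0 0 0.09 0 0 0;0 0 0.09 0 0 0;0 0 0.09 0 0 0;0 0 0.09 0 0 0;0 0 0.09 0 0 0;0 0 0 0 0 0;0 0 0 0 0 0"

```text
time_s: 19.5
tool_pos: [0.4985, 0.1659, 0.0854]
tool_rot: [0.007, 0.215, 0.977, -0.0]
force: [0.2, -0.6, -4.3]
width: 0.647
finger_force: 65.9
```

```bash
python3 st.py
```

```text
19.5 F [ 0.1742 -0.5791 -4.2621] M [ 0.0631 -0.0274  0.0629] h [0.4934 0.166  0.0896] tilt [0.001  0.0031] yaw -159.79697142802587 q6 -0.8819333917435468
```

Call:
arm_command --series "0 0 0.03 0 0 0;0 0 0.03 0 0 0;0 0 0.025 0 0 0;0 0 0.02 0 0 0;0 0 0 0 0 0;0 0 0 0 0 0"

```text
time_s: 20.1
tool_pos: [0.4986, 0.1659, 0.0818]
tool_rot: [0.007, 0.215, 0.977, -0.0]
force: [-3.3, -1.5, 1.9]
width: 0.648
finger_force: 66.6
```

```bash
python3 st.py
```

```text
20.1 F [-3.2554 -1.4969  1.9068] M [-0.1191  0.612   0.1053] h [0.4936 0.166  0.086 ] tilt [0.0005 0.003 ] yaw -159.7970843109837 q6 -0.8819497577946231
```

h = 0.086, exactly home, with flange contact. Release and retreat straight up.

Call:
arm_command --series "0 0 0 0 0 0;0 0 0 0 0 0;0 0 0 0 0 0;0 0 0 0 0 0;0 0 0 0 0 0" --fingers 1

```text
time_s: 20.6
tool_pos: [0.4986, 0.1659, 0.0813]
tool_rot: [0.007, 0.215, 0.977, -0.0]
force: [0.2, -0.5, -0.7]
width: 1.0
finger_force: 0.0
```

Call:
arm_command --series "0 0 -0.2 0 0 0;0 0 -0.5 0 0 0;0 0 -0.8 0 0 0;0 0 -0.8 0 0 0;0 0 -0.8 0 0 0;0 0 -0.6 0 0 0;0 0 0 0 0 0;0 0 0 0 0 0"

```text
time_s: 21.4
tool_pos: [0.4967, 0.1665, 0.2298]
tool_rot: [0.007, 0.215, 0.977, -0.0]
force: [-0.8, 0.1, -2.0]
width: 1.0
finger_force: 0.0
```

```bash
python3 -c "
from h import *
s=env.get_state();print(s['time_s'],s['tool_pos'],s['force'],s['width'])
c=env.read_camera('wrist');T=Tcam(c,s);P=cloud(c,T).reshape(-1,3);save('w5.png',c['img'])
q=P-[.4948,.1679,0];m=(np.hypot(q[:,0],q[:,1])<.016)&(q[:,2]>.1);print('top z',np.median(P[m][:,2]))
m=(np.hypot(q[:,0],q[:,1])<.03)&(q[:,2]>.13);print(cv2.minEnclosingCircle(P[m][:,:2].astype(np.float32)*1000))
"
```

```text
21.4 [0.4967071  0.1664565  0.22977404] [-0.81918998  0.12422191 -2.02577227] 0.9998784668979696
top z 0.3111822395418571
((486.5958557128906, 171.47738647460938), 27.161945343017578)
```

View pics/w5.png

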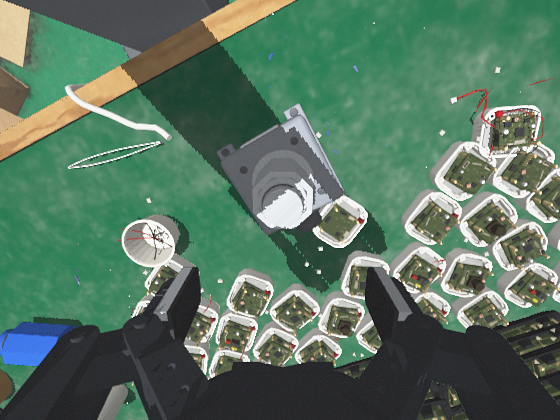

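The coupling sits on the flange (neck at (285,205)), the gripper is clear, and the cup and tweezers are where they were. Quick height check, then hand in.

```bash
python3 -c "
from h import *
s=env.get_state();c=env.read_camera('wrist');P=cloud(c,Tcam(c,s)).reshape(-1,3)
q=P-[.4948,.1679,0];m=(np.hypot(q[:,0],q[:,1])<.015)&(q[:,2]>.09)&(q[:,2]<.19);z=np.median(P[m][:,2]);print(m.sum(),z)
if abs(z-.136)<.005: print(env.close_job())
"
```

```text
912 0.1356477747059132
the job is handed in; nothing more can be done
None
```

The coupling was stood on its open end and released, then taken from above, meshed on the stub and slid down onto the flange. I let go of it there at about 21 s; its top measured 135.6 mm against 136 mm expected, and the job is handed in.

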